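Thread the agar punch through the two guide bushings of its stand

ROBOT

A 7-joint arm with a two-finger parallel gripper is mounted at the origin on a cart in front of the work surface, level with it; the furniture and walls round the work are solid. World frame = base frame: x ahead of the robot, y to its left, z up, the work surface at z = 0. Lengths are in m, angles in rad, forces in N, time in s.
With the tool pointing down it reaches from about 0.425 to 0.875 m from the base axis. Payload 4.7 kg.
Tool frame: the origin (TCP) lies midway between the tips of the shut fingers; the grasp point (between the pads) lies 19 mm behind it (ctrl.grip_point_offset is the distance from the TCP to the grasp point, in m); z points along the fingers, y is the line along which they close (so a half turn about z gives the same grasp; the last joint's range is limited). The gripper opens to 87 mm and grips with 3 to 60 N. Pads are 19 mm wide; open, the fingers measure 117 mm over their backs; the gripper's body (75 mm by 190 mm) begins 51 mm behind the grasp point.
Start: joints at [-1.118, 0.321, -0.07, 1.45, 0.023, 1.371, -0.057], TCP at [0.276, 0.588, 0.2] pointing down, gripper open.
Joint ranges: [-2.86, 2.86], [-0.3, 2.09], [-1.38, 1.24], [0.06, 2.45], [-1.56, 4.7], [0.09, 2.05], [-2.69, 2.69]. Speed limits (rad/s): [2.57, 2.57, 3.14, 3.14, 3.14, 3.14, 3.14].

INTERFACE

Orientations are given as a rotation vector (axis times angle).
In Python, from bench import ctrl gives the robot as it stands. The module is installed in compiled form; this text tells all that it offers.
- The arm moves only by the shell command python3 -m handwheel 'ROWS' [OPENING] [FORCE]. ROWS is JSON, a list of rows, each an object of numbers: "x", "y", "z": the shift along the tool's x, y, z in m; "wx", "wy", "wz": the turn, a rotation vector about the tool's x, y, z in degrees. A call has 1 to 10 rows; each row is the pose to reach, as a shift and turn from the pose commanded when the call began, along the tool's axes at that moment; what a row does not reach only later rows make up. A row lasts 1/12 s, in which the tool goes at most 41.7 mm and 7.16 degrees, less where a joint would pass 70% of its speed; a pose out of reach is approached as far as the arm can. A call with a gripper value outside its range is refused whole. OPENING is the finger opening in m, from 0 to 0.087, set as the call begins (- or left out, the last holds). The fingers move at their own pace and stop on an object; FORCE is the grip in N (left out, the last holds). Time passes only in rows, so rows that repeat a pose let the fingers close. It gives the time, the measured TCP pose, the force, the opening and the grip force at its end, in the units of the state.
- ctrl.get_state(): the state, without advancing time (a new reading comes with each control period).
- ctrl.get_image(name): name is "scene" or "top" or "wrist"; returns a dict with "image" (400x640x3 uint8, red, green, blue), "K" (3x3 intrinsics, pixels), "world_to_cam" (4x4, takes a point from world to camera coordinates); the wrist camera has in their place "hand_eye" (4x4, takes a point from camera to tool coordinates, whose origin is the TCP and whose axes are the flange's). Camera axes: x right, y down, z forward; pixel columns grow to the right and rows downward; lengths in m; the calibration is good to about 2 mm. A picture is of the moment at which its call begins: read the wrist's pose just before it. There is no depth.
- ctrl.close_job(): hands the job in; it is judged then, once.
The state is a dict: "time": time; "joint_positions": joint angles; "qd": joint speeds; "joint_torque": joint torques, N m; "position": TCP position; "tool_rot": TCP orientation; "ft_force": force on the tool from outside, world axes, zero at the start; "torque": the same for the moment, N m; "grip_width": opening from 0.0 (shut) to 1.0 (fully open); "grip_force": force on a finger pad.
Only numpy, scipy, OpenCV 4.12 (cv2) and the standard library are available. Lean on these libraries where they do the work, as an engineer would, in place of code of your own. Each camera call takes 0.05 s, during which the arm holds its last target. There are 200 camera calls.

TASK

Take the orange-handled agar punch out of its white holder and thread it, tip down, through the upper and then the lower brass bushing of the punch stand. Finish while still holding it upright by its handle, spanning both bushings, with its tip showing clearly below the lower bushing but hanging clear above the agar dish: do not let go, and never touch the dish with the punch. Leave the dish, the dropper bottle and the timer where they are.

Things in the scene. Friction and masses are not known exactly. Their poses are not given: they have to be found in the camera images.
- punch_handle (a point): Agar punch: round steel rod, diameter 10 mm, 115 mm long, below a round orange handle, diameter 20 mm, 50 mm tall; 165 mm in all, about 60 g. Starts upright, tip down, in the holder. This point is the handle's centre, 140 mm above the tip, at the start 150 mm above the worktop; z points from tip to handle. Grip it at any yaw.
- punch_tip (a point): Centre of the flat lower end of the punch's steel rod, 140 mm below the handle's centre.
- holder_mouth (a point): White block 44 x 44 x 50 mm on a grey foot 56 mm square, fixed to the worktop. This point is the centre of the hole's mouth in its top, 50 mm above the worktop; the hole is 11.5 mm in diameter and 40 mm deep, upright, and the punch starts standing in it on its bottom.
- upper_bushing (a point): Centre of the mouth (top) of the punch stand's upper brass bushing, 136 mm above the worktop; nothing of the stand is higher. Both bushings share one upright axis. Each is 18 mm tall, 33 mm wide outside: a funnel from 25 to 13 mm in diameter over the top 8 mm, then a straight bore of 13 mm for 10 mm. z is up.
- lower_bushing (a point): Centre of the mouth of the lower brass bushing (same shape), 62 mm straight below that of the upper, 74 mm above the worktop; its lower end is 18 mm below this point, 56 mm above the worktop.
- stand: Punch stand, fixed to the worktop: grey base plate 144 x 108 mm, its top 10 mm above the worktop, steel column 127 mm high, two blue arms with brass bushings. Origin on the bushings' axis at worktop height; x points along the arms to the column, which with its clamps lies 53 to 83 mm from the axis.
- dish_mid (a point): Closed round agar dish, 90 mm in diameter and 15 mm high, lying loose on the base plate, centred below the bushings; its top is 25 mm above the worktop, 31 mm below the lower end of the lower bushing. This point is its centre. Not to be touched.
- bottle_mid (a point): Small brown dropper bottle with a white cap, 30 mm in diameter and 72 mm tall, loose on the worktop near its front edge; this point is its centre. A bystander.
- timer_mid (a point): White kitchen-style timer standing on edge, 25 x 68 x 64 mm, loose on the worktop to the left of the stand; this point is its centre. A bystander.
- punch: The same punch; origin at the centre of its tip, z up along the rod to the handle.
- dish: The same agar dish; origin at the centre of its underside.
Things that resemble listed ones, but are neither listed nor needed, are in the scene too. What is shaped like the dish but blue is not meant.

How it is judged:
By the outcome, as a careful person would: the job done as asked, in the order asked, and still so for the second after the job is handed in, while the arm keeps its last pose, push and grip.
It also fails if it takes over 48 s, if anything falls off the work surface, if the arm or the gripper's body presses on something with over 40 N, if the wrist force passes 120 N, or if a joint passes its speed limit or range.

## Working session

There is one attempt and no reset: what is moved stays moved. The work goes in short steps, Python scripts to look and compute and a shell command to move; the robot and the scene stay as the last step left them, time stands still between calls to the robot, and variables do not carry over. Pictures are saved under pics/ and viewed, at most 13 in all, crops included, and the job is handed in when it is done.

```bash
mkdir -p pics; python3 - <<'E'
from bench import ctrl
import cv2,numpy as np
s=ctrl.get_state();print({k:np.round(v,3).tolist() for k,v in s.items()},ctrl.grip_point_offset)
for n in("scene","top"):
    d=ctrl.get_image(n);cv2.imwrite(f"pics/{n}.png",d["image"][:,:,::-1]);np.savez(f"{n}.npz",K=d["K"],T=d["world_to_cam"]);print(n,d["K"].tolist(),np.round(d["world_to_cam"],4).tolist())
print(np.round(ctrl.get_image("wrist")["hand_eye"],4).tolist())
E
```

```text
{'time': 0.0, 'joint_positions': [-1.118, 0.322, -0.07, 1.452, 0.023, 1.371, -0.057], 'qd': [0.002, 0.0, -0.001, -0.001, -0.001, 0.0, 0.0], 'joint_torque': [-0.0, -49.13, -0.404, -31.253, -0.064, 0.044, 0.0], 'position': [0.276, 0.588, 0.199], 'tool_rot': [-0.684, -3.066, 0.003], 'ft_force': [0.482, 0.236, -0.915], 'torque': [-0.006, -0.013, 0.099], 'grip_force': 0.0, 'grip_width': 1.002} 0.0187
scene [[495.168325948947, 0.0, 320.32674684830846], [0.0, 495.168325948947, 201.62041343241435], [0.0, 0.0, 1.0]] [[0.8964, -0.4429, -0.0192, -0.4696], [-0.2831, -0.5386, -0.7936, 0.2846], [0.3411, 0.7168, -0.6081, 1.0926], [0.0, 0.0, 0.0, 1.0]]
top [[364.9232382693066, 0.0, 319.45009602027835], [0.0, 364.9232382693066, 194.31507093279305], [0.0, 0.0, 1.0]] [[0.0095, -1.0, -0.0003, 0.1007], [-0.9956, -0.0094, -0.093, 0.5856], [0.093, 0.0011, -0.9957, 1.134], [0.0, 0.0, 0.0, 1.0]]
[[0.0001, -0.9528, -0.3037, 0.084], [1.0, 0.0002, -0.0002, -0.0002], [0.0002, -0.3037, 0.9528, -0.1866], [0.0, 0.0, 0.0, 1.0]]
```

View pics/scene.png

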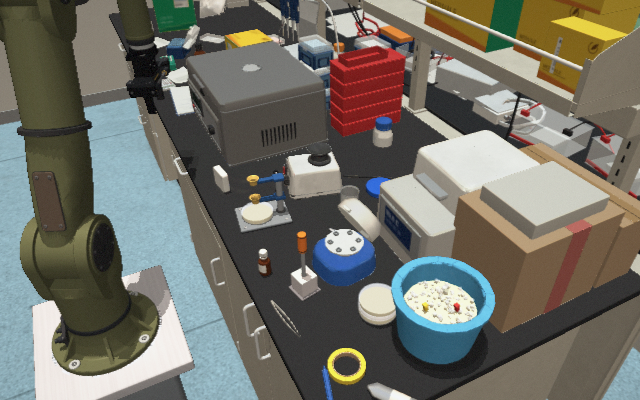

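View pics/top.png

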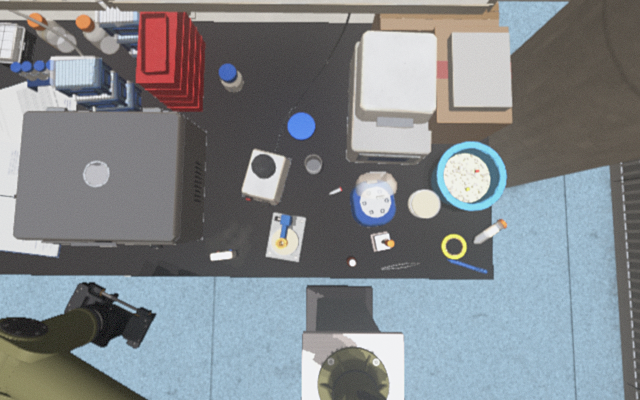

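Scene shows the punch's orange handle at about (302,241) in the white holder (304,283), and the stand's bushings at (253,180) and (255,198) above the dish (257,213). In the top view the handle is near (391,243) and the stand near (283,240). Lookalikes: the orange-capped tube at top (500,225) and orange-capped bottles at (38,20) and (83,22) for the punch; the pale lid at top (424,204) and blue lid at (301,125) for the dish. I choose the punch at scene (302,241), as it stands upright in the white block. Next is a close crop.

```bash
python3 - <<'E'
import cv2,numpy as np
a=cv2.imread("pics/scene.png")[165:300,225:335];b=cv2.imread("pics/top.png")[205:275,260:410]
a=cv2.resize(a,None,fx=4,fy=4,interpolation=cv2.INTER_CUBIC);b=cv2.resize(b,(350*2//2,163),interpolation=cv2.INTER_CUBIC) if 0 else cv2.resize(b,None,fx=2.4,fy=2.4,interpolation=cv2.INTER_CUBIC)
c=np.zeros((540,800,3),np.uint8);c[:,:440]=a;c[:168,440:800]=b
cv2.imwrite("pics/crop1.png",c)
E
```

```text
(no output)
```

View pics/crop1.png

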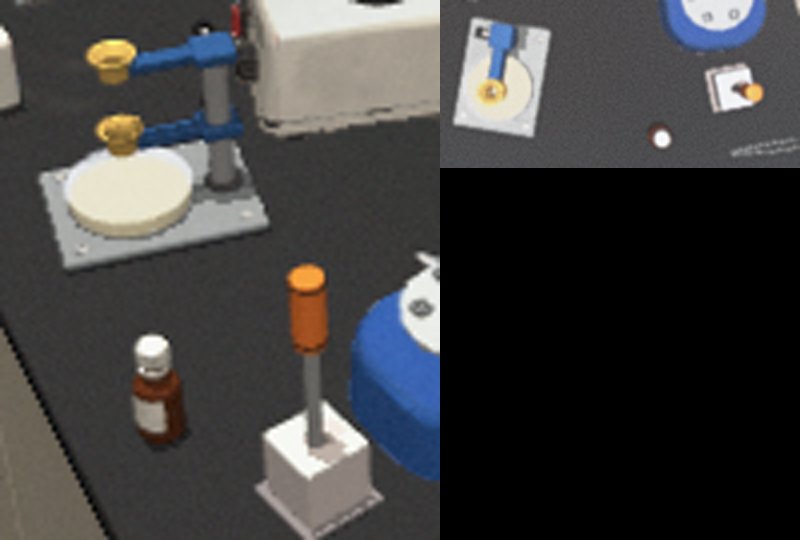

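```bash
cat > h.py <<'E'
import numpy as np
def ray(K,T,px,z):
    T=np.asarray(T);R=T[:3,:3];c=-R.T@T[:3,3];d=R.T@np.linalg.inv(K)@[*px,1]
    return c+d*(z-c[2])/d[2]
def at(n,px,z):
    f=np.load(f"{n}.npz");return np.round(ray(f["K"],f["T"],px,z),4)
E
python3 - <<'E'
from h import at
for n,c,px,z in[("handle","scene",(302,234.2),.175),("handle","top",(390.4,243.3),.175),("holder","scene",(304,275.7),.05),("ub","scene",(253,176.7),.136),("ub","top",(281.2,243.3),.136),("lb","scene",(255.2,197),.074),("col","top",(286.3,218.7),.136),("bottle","top",(352,263),.072),("timer","top",(221,256),.064)]: print(n,c,at(c,px,z))
from scipy.spatial.transform import Rotation as R
from bench import ctrl
print(R.from_rotvec(ctrl.get_state()["tool_rot"]).as_matrix().round(3))
E
```

```text
handle scene [ 0.4385 -0.0909  0.175 ]
handle top [ 0.4378 -0.0897  0.175 ]
holder scene [ 0.4369 -0.093   0.05  ]
ub scene [0.4364 0.2216 0.136 ]
ub top [0.4334 0.2137 0.136 ]
lb scene [0.4336 0.2148 0.074 ]
col top [0.5034 0.2004 0.136 ]
bottle top [0.374  0.0063 0.072 ]
timer top [0.3905 0.403  0.064 ]
[[-0.905  0.425 -0.001]
 [ 0.425  0.905 -0.001]
 [-0.    -0.001 -1.   ]]
```

```bash
cat >> h.py <<'E'
from bench import ctrl
from scipy.spatial.transform import Rotation as Rt
def shifts(*ws):
    s=ctrl.get_state();R=Rt.from_rotvec(s["tool_rot"]).as_matrix()
    for w in ws: print(w,"->",(R.T@(np.array(w)-s["position"])).round(4))
def snap(f,pts=()):
    import cv2
    s=ctrl.get_state();d=ctrl.get_image("wrist");M=np.eye(4);M[:3,:3]=Rt.from_rotvec(s["tool_rot"]).as_matrix();M[:3,3]=s["position"]
    np.savez("wrist.npz",K=d["K"],T=np.linalg.inv(M@d["hand_eye"]));cv2.imwrite(f,d["image"][:,:,::-1])
    print(s["time"],s["position"],s["tool_rot"],s["grip_width"],s["ft_force"])
E
python3 -c "
from h import *
shifts((.276,.588,.28),(.33,.33,.28),(.435,.215,.28),(.438,-.091,.28))"
```

```text
(0.276, 0.588, 0.28) -> [ 0.     -0.0001 -0.0809]
(0.33, 0.33, 0.28) -> [-0.1585 -0.2107 -0.0806]
(0.435, 0.215, 0.28) -> [-0.3024 -0.2702 -0.0805]
(0.438, -0.091, 0.28) -> [-0.4351 -0.546  -0.0801]
```

```bash
python3 -m handwheel '[{"z":-0.04},{"z":-0.08},{"x":-0.024,"y":-0.032,"z":-0.08},{"x":-0.048,"y":-0.063,"z":-0.08},{"x":-0.071,"y":-0.095,"z":-0.08},{"x":-0.095,"y":-0.126,"z":-0.08},{"x":-0.119,"y":-0.158,"z":-0.08},{"x":-0.142,"y":-0.19,"z":-0.08},{"x":-0.158,"y":-0.21,"z":-0.08},{"x":-0.158,"y":-0.21,"z":-0.08}]' 0.087
python3 -c "
from h import *
shifts((.435,.215,.28))"
```

```text
(0.435, 0.215, 0.28) -> [-0.3024 -0.2702 -0.0805]invalid input at $[0]: expected keys x, y, z, wx, wy, wz
```

```bash
python3 -m handwheel '[{"x":0,"y":0,"z":-0.04,"wx":0,"wy":0,"wz":0},{"x":0,"y":0,"z":-0.08,"wx":0,"wy":0,"wz":0},{"x":-0.024,"y":-0.032,"z":-0.08,"wx":0,"wy":0,"wz":0},{"x":-0.048,"y":-0.063,"z":-0.08,"wx":0,"wy":0,"wz":0},{"x":-0.071,"y":-0.095,"z":-0.08,"wx":0,"wy":0,"wz":0},{"x":-0.095,"y":-0.126,"z":-0.08,"wx":0,"wy":0,"wz":0},{"x":-0.119,"y":-0.158,"z":-0.08,"wx":0,"wy":0,"wz":0},{"x":-0.142,"y":-0.19,"z":-0.08,"wx":0,"wy":0,"wz":0},{"x":-0.158,"y":-0.21,"z":-0.08,"wx":0,"wy":0,"wz":0},{"x":-0.158,"y":-0.21,"z":-0.08,"wx":0,"wy":0,"wz":0}]' 0.087
python3 -c "
from h import *
shifts((.435,.215,.28))"
```

```text
time: 0.98
position: [0.3326, 0.3253, 0.2805]
tool_rot: [0.696, 3.062, -0.001]
ft_force: [-0.5, 0.3, -0.1]
grip_width: 0.999
grip_force: 0.0
(0.435, 0.215, 0.28) -> [-0.14   -0.0551  0.0008]
```

```bash
python3 -m handwheel '[{"x":-0.035,"y":-0.014,"z":0,"wx":0,"wy":0,"wz":0},{"x":-0.07,"y":-0.028,"z":0,"wx":0,"wy":0,"wz":0},{"x":-0.105,"y":-0.042,"z":0,"wx":0,"wy":0,"wz":0},{"x":-0.14,"y":-0.055,"z":0,"wx":0,"wy":0,"wz":0},{"x":-0.14,"y":-0.055,"z":0,"wx":0,"wy":0,"wz":0},{"x":-0.14,"y":-0.055,"z":0,"wx":0,"wy":0,"wz":0},{"x":-0.14,"y":-0.055,"z":0,"wx":0,"wy":0,"wz":0}]'
python3 -c "
from h import *
snap('pics/w1.png')
shifts((.438,-.091,.28))"
```

```text
time: 1.57
position: [0.4328, 0.2228, 0.2797]
tool_rot: [-0.683, -3.066, -0.0]
ft_force: [0.2, 1.5, -0.8]
grip_width: 0.996
grip_force: 0.0
1.5667 [0.43284599 0.22275037 0.27968007] [-6.82790929e-01 -3.06558828e+00 -2.19003344e-04] 0.9964303303945601 [ 0.24758689  1.47593509 -0.84050274]
(0.438, -0.091, 0.28) -> [-0.1379 -0.2825 -0.0004]
```

View pics/w1.png

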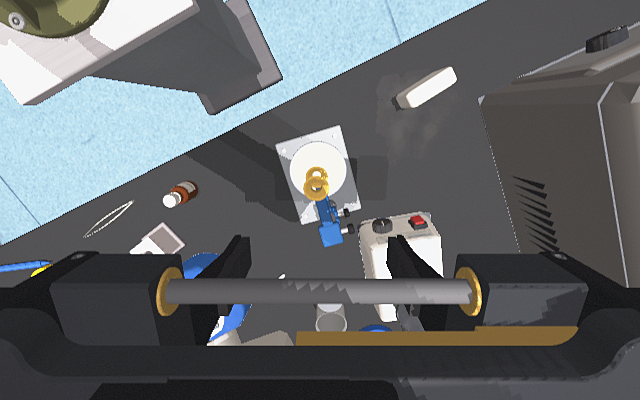

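Wrist view: the upper bushing's mouth is near (316,188), the lower's rim near (317,175), the dish at (318,167) and the column clamp at (331,235). I'll enlarge this area after moving closer, so for now I just get numbers and move on.

```bash
python3 - <<'E'
from h import *
import cv2
print(at("wrist",(316,188),.136),at("wrist",(317,175),.074))
a=cv2.imread("pics/w1.png")[140:250,260:375]
cv2.imwrite("pics/w1c.png",cv2.resize(a,None,fx=5,fy=5,interpolation=cv2.INTER_CUBIC))
E
```

```text
[0.4345 0.2184 0.136 ] [0.4326 0.2203 0.074 ]
```

View pics/w1c.png

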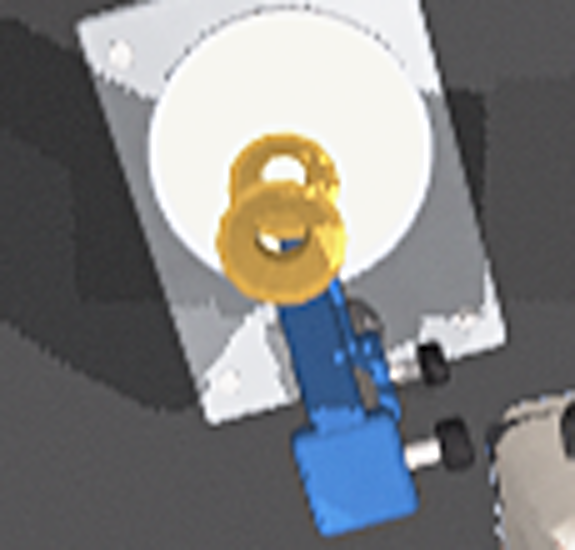

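```bash
python3 -m handwheel '[{"x":-0.018,"y":-0.036,"z":0,"wx":0,"wy":0,"wz":0},{"x":-0.036,"y":-0.072,"z":0,"wx":0,"wy":0,"wz":0},{"x":-0.054,"y":-0.108,"z":0,"wx":0,"wy":0,"wz":0},{"x":-0.072,"y":-0.144,"z":0,"wx":0,"wy":0,"wz":0},{"x":-0.09,"y":-0.18,"z":0,"wx":0,"wy":0,"wz":0},{"x":-0.106,"y":-0.216,"z":0,"wx":0,"wy":0,"wz":0},{"x":-0.122,"y":-0.25,"z":0,"wx":0,"wy":0,"wz":0},{"x":-0.138,"y":-0.283,"z":0,"wx":0,"wy":0,"wz":0},{"x":-0.138,"y":-0.283,"z":0,"wx":0,"wy":0,"wz":0},{"x":-0.138,"y":-0.283,"z":0,"wx":0,"wy":0,"wz":0}]'
python3 -m handwheel '[{"x":0,"y":0,"z":0,"wx":0,"wy":0,"wz":0},{"x":0,"y":0,"z":0,"wx":0,"wy":0,"wz":0}]'
python3 -c "
from h import *
snap('pics/w2.png')
import cv2
R=np.load('wrist.npz')
for p in [(.438,-.091,.175),(.438,-.091,.05)]:
    c=R['T']@[*p,1];print((R['K']@c[:3]/c[2]).round(1))
shifts((.438,-.091,.131))"
```

```text
time: 2.45
position: [0.438, -0.0934, 0.2803]
tool_rot: [0.687, 3.065, 0.002]
ft_force: [0.2, -0.0, 0.6]
grip_width: 0.998
grip_force: 0.0
time: 2.62
position: [0.4383, -0.0906, 0.2799]
tool_rot: [-0.677, -3.067, -0.0]
ft_force: [-0.2, 0.7, -0.2]
grip_width: 1.0
grip_force: 0.0
2.6167 [ 0.43826458 -0.0905885   0.27985935] [-6.77421955e-01 -3.06749512e+00 -1.34904348e-04] 1.0003532697514543 [-0.2340288   0.7107311  -0.17885822]
[318.2 194.1   1. ]
[318.3 170.9   1. ]
(0.438, -0.091, 0.131) -> [ 1.000e-04 -3.000e-04  1.488e-01]
```

View pics/w2.png

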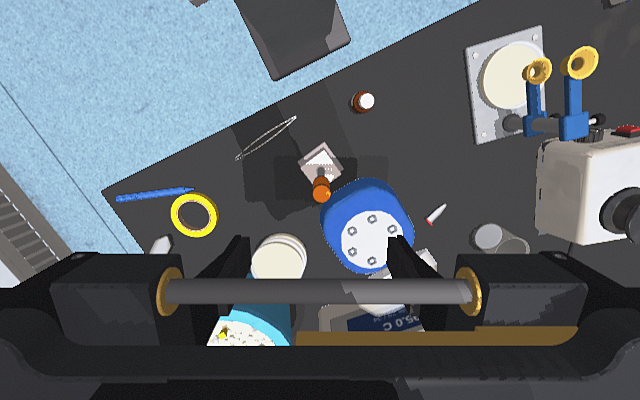

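w1c: the upper mouth's centre is at crop (281,241), i.e. (316.2,188.2), and the lower's at about (317,177). w2: the handle is at (321,188) over the holder (320,165), roughly under the gripper, with the blue mixer to its right at (368,225). I'll measure the handle top by colour, since it sits about 3 px from prediction.

```bash
python3 - <<'E'
from h import *
import cv2
im=cv2.imread("pics/w2.png");h=cv2.cvtColor(im,cv2.COLOR_BGR2HSV)
m=cv2.inRange(h,(4,150,90),(18,255,255));m[:, :300]=0;m[:,345:]=0;m[:170]=0;m[210:]=0
for y in range(172,208,2):
    c=np.where(m[y])[0]
    if len(c):print(y,c.min(),c.max(),h[y,(c.min()+c.max())//2,2],end="; ")
for px in[(321.5,195),(322,196)]:print(at("wrist",px,.175))
print(at("wrist",(316.2,188.2),.136))
shifts((.438,-.091,.131))
E
```

```text
176 320 322 122; 178 316 326 146; 180 314 327 144; 182 314 328 150; 184 313 329 118; 186 313 329 230; 188 313 328 217; 190 313 329 216; 192 313 330 216; 194 313 330 217; 196 313 329 216; 198 314 328 216; 200 316 326 219; 202 319 323 175; [ 0.4404 -0.0882  0.175 ]
[ 0.4417 -0.0882  0.175 ]
[ 0.4404 -0.0949  0.136 ]
(0.438, -0.091, 0.131) -> [ 1.000e-04 -3.000e-04  1.488e-01]
```

```bash
python3 -m handwheel '[{"x":0.001,"y":0.002,"z":0.03,"wx":0,"wy":0,"wz":0},{"x":0.001,"y":0.002,"z":0.06,"wx":0,"wy":0,"wz":0},{"x":0.001,"y":0.002,"z":0.085,"wx":0,"wy":0,"wz":0},{"x":0.001,"y":0.002,"z":0.105,"wx":0,"wy":0,"wz":0},{"x":0.001,"y":0.002,"z":0.125,"wx":0,"wy":0,"wz":0},{"x":0.001,"y":0.002,"z":0.14,"wx":0,"wy":0,"wz":0},{"x":0.001,"y":0.002,"z":0.148,"wx":0,"wy":0,"wz":0},{"x":0.001,"y":0.002,"z":0.148,"wx":0,"wy":0,"wz":0},{"x":0.001,"y":0.002,"z":0.148,"wx":0,"wy":0,"wz":0},{"x":0.001,"y":0.002,"z":0.148,"wx":0,"wy":0,"wz":0}]' 0.05
python3 - <<'E'
from h import *
import cv2
snap('pics/w3.png')
h=cv2.cvtColor(cv2.imread("pics/w3.png"),cv2.COLOR_BGR2HSV)
m=cv2.inRange(h,(4,150,90),(18,255,255));n,l,st,ce=cv2.connectedComponentsWithStats(m)
print([(st[i].tolist(),ce[i].round(1)) for i in range(1,n) if st[i,4]>100])
E
```

```text
time: 3.5
position: [0.4389, -0.0904, 0.133]
tool_rot: [0.682, 3.065, 0.001]
ft_force: [0.4, 0.3, 0.1]
grip_width: 0.577
grip_force: 0.0
3.5 [ 0.43889654 -0.09035321  0.1329699 ] [6.82200830e-01 3.06498543e+00 5.86368585e-04] 0.5767603724209596 [0.42978608 0.29697509 0.13696115]
[([372, 79, 25, 33, 278], array([380.3,  95.4])), ([306, 220, 34, 59, 1555], array([322.3, 249.7]))]
```

View pics/w3.png

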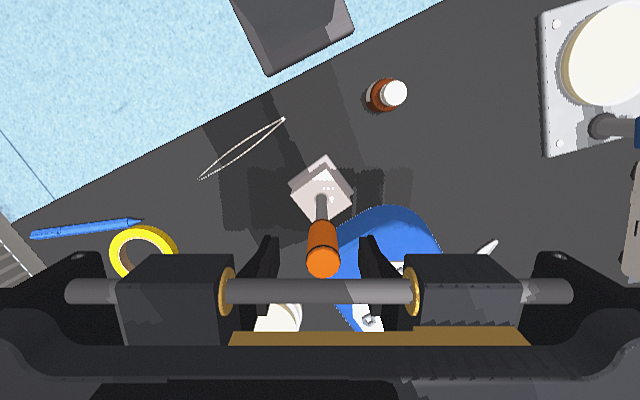

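The handle top at (323,262) lies between the fingers (inner faces at about 277 and 362, so mid 320); nothing is in the way. Close.

```bash
python3 -m handwheel '[{"x":0,"y":0,"z":0,"wx":0,"wy":0,"wz":0},{"x":0,"y":0,"z":0,"wx":0,"wy":0,"wz":0},{"x":0,"y":0,"z":0,"wx":0,"wy":0,"wz":0},{"x":0,"y":0,"z":0,"wx":0,"wy":0,"wz":0},{"x":0,"y":0,"z":0,"wx":0,"wy":0,"wz":0},{"x":0,"y":0,"z":0,"wx":0,"wy":0,"wz":0},{"x":0,"y":0,"z":0,"wx":0,"wy":0,"wz":0},{"x":0,"y":0,"z":0,"wx":0,"wy":0,"wz":0}]' 0.01 35
python3 -c "
from h import *
s=ctrl.get_state();print(s['position'],s['grip_width']*87,s['grip_force'],s['ft_force'],s['torque'])"
```

```text
time: 4.22
position: [0.4382, -0.0905, 0.132]
tool_rot: [0.684, 3.066, 0.001]
ft_force: [0.3, 1.2, 0.4]
grip_width: 0.217
grip_force: 35.0
[ 0.43817272 -0.09045211  0.13202868] 18.864684317379098 34.97580707073212 [0.29579725 1.24414677 0.42255372] [ 0.21867973 -0.069387    0.01732428]
```

```bash
python3 -m handwheel '[{"x":0,"y":0,"z":-0.012,"wx":0,"wy":0,"wz":0},{"x":0,"y":0,"z":-0.028,"wx":0,"wy":0,"wz":0},{"x":0,"y":0,"z":-0.046,"wx":0,"wy":0,"wz":0},{"x":0,"y":0,"z":-0.066,"wx":0,"wy":0,"wz":0},{"x":0,"y":0,"z":-0.09,"wx":0,"wy":0,"wz":0},{"x":0,"y":0,"z":-0.115,"wx":0,"wy":0,"wz":0},{"x":0,"y":0,"z":-0.138,"wx":0,"wy":0,"wz":0},{"x":0,"y":0,"z":-0.153,"wx":0,"wy":0,"wz":0},{"x":0,"y":0,"z":-0.16,"wx":0,"wy":0,"wz":0},{"x":0,"y":0,"z":-0.16,"wx":0,"wy":0,"wz":0}]'
python3 - <<'E'
from h import *
s=ctrl.get_state();print(s['position'],s['grip_width']*87,s['grip_force'])
shifts((.4345,.2165,.292))
E
```

```text
time: 5.05
position: [0.4388, -0.0908, 0.2932]
tool_rot: [0.683, 3.064, 0.001]
ft_force: [0.0, -0.1, -0.5]
grip_width: 0.221
grip_force: 35.0
[ 0.43875289 -0.09082904  0.29318733] 19.22404919092642 34.95826005935669
(0.4345, 0.2165, 0.292) -> [0.1345 0.2764 0.0012]
```

```bash
python3 -m handwheel '[{"x":0.014,"y":0.028,"z":0,"wx":0,"wy":0,"wz":0},{"x":0.03,"y":0.062,"z":0,"wx":0,"wy":0,"wz":0},{"x":0.047,"y":0.097,"z":0,"wx":0,"wy":0,"wz":0},{"x":0.064,"y":0.132,"z":0,"wx":0,"wy":0,"wz":0},{"x":0.081,"y":0.167,"z":0,"wx":0,"wy":0,"wz":0},{"x":0.098,"y":0.202,"z":0,"wx":0,"wy":0,"wz":0},{"x":0.114,"y":0.234,"z":0,"wx":0,"wy":0,"wz":0},{"x":0.127,"y":0.26,"z":0,"wx":0,"wy":0,"wz":0},{"x":0.135,"y":0.276,"z":0,"wx":0,"wy":0,"wz":0},{"x":0.135,"y":0.276,"z":0,"wx":0,"wy":0,"wz":0}]'
python3 -m handwheel '[{"x":0,"y":0,"z":0,"wx":0,"wy":0,"wz":0},{"x":0,"y":0,"z":0,"wx":0,"wy":0,"wz":0},{"x":0,"y":0,"z":0,"wx":0,"wy":0,"wz":0},{"x":0,"y":0,"z":0,"wx":0,"wy":0,"wz":0}]'
python3 - <<'E'
from h import *
import cv2
snap('pics/w4.png')
s=cv2.cvtColor(ctrl.get_image("scene")["image"],cv2.COLOR_RGB2BGR);cv2.imwrite("pics/s4.png",s)
a=cv2.imread("pics/w4.png")[130:290,260:380]
c=np.zeros((600,800,3),np.uint8)
a=cv2.resize(a,None,fx=3.3,fy=3.3,interpolation=cv2.INTER_CUBIC);b=cv2.resize(s[120:225,215:290],None,fx=5.3,fy=5.3,interpolation=cv2.INTER_CUBIC)
c[:a.shape[0],:a.shape[1]]=a;c[:b.shape[0],400:400+b.shape[1]]=b
cv2.imwrite("pics/c4.png",c);print(a.shape,b.shape)
E
```

```text
time: 5.88
position: [0.431, 0.2211, 0.2894]
tool_rot: [-0.672, -3.066, 0.003]
ft_force: [0.4, 0.0, -0.7]
grip_width: 0.219
grip_force: 35.0
time: 6.22
position: [0.4333, 0.2152, 0.2919]
tool_rot: [-0.687, -3.065, 0.0]
ft_force: [-0.1, 0.6, -0.5]
grip_width: 0.221
grip_force: 35.0
6.2167 [0.43333302 0.21516165 0.29185375] [-6.87237850e-01 -3.06544197e+00  4.56990314e-05] 0.2205183192091522 [-0.0910174   0.64248232 -0.46131599]
(528, 396, 3) (556, 398, 3)
```

View pics/c4.png

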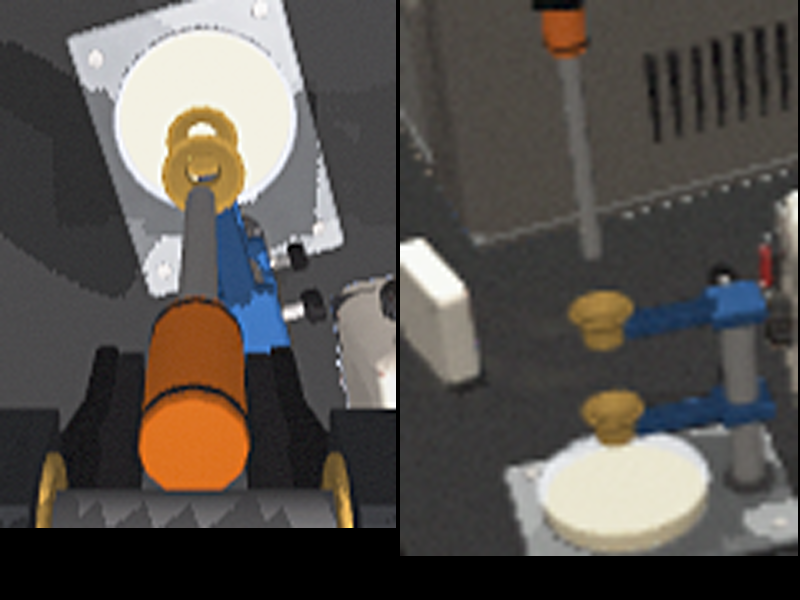

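Left (wrist): the tip is at crop (203,190) and the upper mouth's centre at (203,172). Right (scene): the tip is at (591,254), the upper mouth at (601,307) and the lower at (612,405). The punch hangs close to the axis and looks upright, so I compute the offset.

```bash
python3 - <<'E'
from h import *
w=lambda x,y:(260+x/3.3,130+y/3.3)
s=lambda x,y:(215+(x-400)/5.3,120+y/5.3)
for n,f in(("wrist",w),("scene",s)):
    P={"wrist":[(203,190),(203,172),(204,140)],"scene":[(591,254),(601,307),(612.5,405)]}[n]
    for p,z in zip(P,(.170,.136,.074)):print(n,at(n,f(*p),z))
# predicted pixels of the TCP-axis tip and mouth circle
for n in("wrist","scene"):
    f=np.load(n+".npz")
    for p in[(.4333,.2152,.170),(.4345,.2175,.136),(.4345,.2175,.074)]:
        c=f["T"]@[*p,1];q=f["K"]@c[:3]/c[2];print(n,p,((q[:2]-(260,130))*3.3 if n=="wrist" else (q[:2]-(215,120))*5.3+(400,0)).round(0))
s0=ctrl.get_state()["position"];print(s0)
E
```

```text
wrist [0.4322 0.2192 0.17  ]
wrist [0.4341 0.2187 0.136 ]
wrist [0.4351 0.2194 0.074 ]
scene [0.4318 0.2138 0.17  ]
scene [0.4343 0.2163 0.136 ]
scene [0.4342 0.2174 0.074 ]
wrist (0.4333, 0.2152, 0.17) [194. 198.]
wrist (0.4345, 0.2175, 0.136) [201. 174.]
wrist (0.4345, 0.2175, 0.074) [199. 141.]
scene (0.4333, 0.2152, 0.17) [593. 252.]
scene (0.4345, 0.2175, 0.136) [601. 306.]
scene (0.4345, 0.2175, 0.074) [613. 405.]
[0.43328555 0.21565346 0.29208927]
```

```bash
python3 -m handwheel '[{"x":-0.0014,"y":0.0018,"z":0.005,"wx":0,"wy":0,"wz":0},{"x":-0.0014,"y":0.0018,"z":0.014,"wx":0,"wy":0,"wz":0},{"x":-0.0014,"y":0.0018,"z":0.022,"wx":0,"wy":0,"wz":0},{"x":-0.0014,"y":0.0018,"z":0.028,"wx":0,"wy":0,"wz":0},{"x":-0.0014,"y":0.0018,"z":0.033,"wx":0,"wy":0,"wz":0},{"x":-0.0014,"y":0.0018,"z":0.038,"wx":0,"wy":0,"wz":0},{"x":-0.0014,"y":0.0018,"z":0.041,"wx":0,"wy":0,"wz":0},{"x":-0.0014,"y":0.0018,"z":0.041,"wx":0,"wy":0,"wz":0},{"x":-0.0014,"y":0.0018,"z":0.041,"wx":0,"wy":0,"wz":0}]'
python3 - <<'E'
from h import *
import cv2
snap('pics/w5.png')
s=cv2.cvtColor(ctrl.get_image("scene")["image"],cv2.COLOR_RGB2BGR);cv2.imwrite("pics/s5.png",s)
a=cv2.imread("pics/w5.png")[130:290,260:380]
c=np.zeros((600,800,3),np.uint8)
a=cv2.resize(a,None,fx=3.3,fy=3.3,interpolation=cv2.INTER_CUBIC);b=cv2.resize(s[120:225,215:290],None,fx=5.3,fy=5.3,interpolation=cv2.INTER_CUBIC)
c[:a.shape[0],:a.shape[1]]=a;c[:b.shape[0],400:400+b.shape[1]]=b
cv2.imwrite("pics/c5.png",c);print(ctrl.get_state()["torque"])
E
```

```text
time: 7.07
position: [0.4351, 0.2176, 0.251]
tool_rot: [0.684, 3.066, 0.0]
ft_force: [-0.4, -0.5, -0.7]
grip_width: 0.217
grip_force: 35.0
7.0667 [0.43512213 0.21762482 0.25100294] [6.83668232e-01 3.06621082e+00 1.85726700e-04] 0.2169337642149946 [-0.40323486 -0.45458266 -0.69150289]
[-0.04570578  0.00587426 -0.05112162]
```

View pics/c5.png

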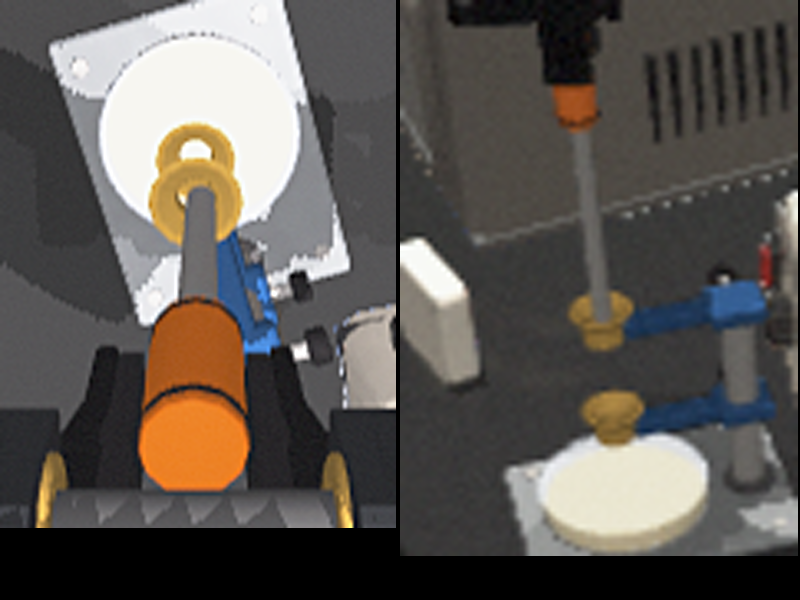

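The tip is inside the upper funnel with no contact force. In the wrist view (left) the rod runs from x=194 at the handle to 203 at the tip (y about 190–198), while the stand's axis is at 196 (upper rim centre (196,201), lower (196,163)). So the punch appears to lean slightly toward +tool y. I'll fit the lean.

```bash
python3 - <<'E'
from h import *
from scipy.optimize import least_squares
import cv2
im=cv2.imread("pics/w5.png").astype(int);h=cv2.cvtColor(im.astype(np.uint8),cv2.COLOR_BGR2HSV)
for y in (190,195,200,205,210,215,219,225,232,240,258,264,270):
    sat=h[y,300:340,1]; print(y,"".join("o" if s>150 and hh<12 else("g" if s<60 and v<150 else ".") for hh,s,v in h[y,300:340]))
d=ctrl.get_image("wrist");K=d["K"];E=np.linalg.inv(d["hand_eye"])
def px(p):c=E@[*p,1];q=K@c[:3]/c[2];return q[:2]
for y0,t in((0,0),(0,1),(0,1.5),(0,2),(.001,0)):
    print(y0,t,[px((0,y0+np.tan(np.radians(t))*z,z)).round(1) for z in(-.043,.007,.06,.122)])
for px_ in((203,195),(196,201)):print(at("wrist",(260+px_[0]/3.3,130+px_[1]/3.3),{203:.129,196:.136}[px_[0]]))
E
```

```text
190 .................gggggggg...............
195 gg..............ggggggggg...............
200 gggggggg........ggggggggg........ggggggg
205 .ggggggggggggg.ggggggggggg.......ggggg..
210 ...............ggggggggggg..............
215 ..............gggggggggggg..............
219 ..............gg..g.g.gggg.........ggg..
225 gg......go...........................ggg
232 gggggg..................................
240 ggggg..............................ggggg
258 g...................................gggg
264 .g...................................ggg
270 g.................................o.gggg
0 0 [array([318.8, 265.4]), array([318.7, 230.6]), array([318.7, 207.6]), array([318.7, 189.9])]
0 1 [array([317.5, 265.4]), array([318.9, 230.6]), array([319.8, 207.6]), array([320.6, 189.9])]
0 1.5 [array([316.9, 265.4]), array([319. , 230.6]), array([320.4, 207.6]), array([321.5, 189.9])]
0 2 [array([316.2, 265.4]), array([319.1, 230.6]), array([321. , 207.6]), array([322.4, 189.9])]
0.001 0 [array([320.6, 265.4]), array([320.1, 230.6]), array([319.8, 207.6]), array([319.6, 189.9])]
[0.4356 0.221  0.129 ]
[0.4348 0.2187 0.136 ]
```

```bash
python3 -m handwheel '[{"x":0,"y":0,"z":0,"wx":0.5,"wy":0,"wz":0},{"x":0,"y":0,"z":0,"wx":1,"wy":0,"wz":0},{"x":0,"y":0,"z":0.003,"wx":1,"wy":0,"wz":0},{"x":0,"y":0,"z":0.006,"wx":1,"wy":0,"wz":0},{"x":0,"y":0,"z":0.01,"wx":1,"wy":0,"wz":0},{"x":0,"y":0,"z":0.014,"wx":1,"wy":0,"wz":0},{"x":0,"y":0,"z":0.018,"wx":1,"wy":0,"wz":0},{"x":0,"y":0,"z":0.022,"wx":1,"wy":0,"wz":0},{"x":0,"y":0,"z":0.022,"wx":1,"wy":0,"wz":0},{"x":0,"y":0,"z":0.022,"wx":1,"wy":0,"wz":0}]'
python3 - <<'E'
from h import *
s=ctrl.get_state();print(s["position"],s["ft_force"],s["torque"])
snap("pics/w6.png")
import cv2
h=cv2.cvtColor(cv2.imread("pics/w6.png"),cv2.COLOR_BGR2HSV)
for y in (195,200,205,210,215): print(y,"".join("g" if s<60 and v<150 else "." for hh,s,v in h[y,300:340]))
E
```

```text
time: 8.05
position: [0.4349, 0.2174, 0.2286]
tool_rot: [-0.683, -3.062, 0.027]
ft_force: [-0.1, -0.2, -1.0]
grip_width: 0.219
grip_force: 35.0
[0.43491181 0.2174368  0.22863539] [-0.06916793 -0.23085939 -1.01883517] [ 0.02947464 -0.02604855  0.02078191]
8.05 [0.43491181 0.2174368  0.22863539] [-0.6829286  -3.06204538  0.02735207] 0.21866751170387547 [-0.06916793 -0.23085939 -1.01883517]
195 ................ggggggggg...............
200 ggggg...........ggggggggg...............
205 ggggg.g........ggggggggggg...........ggg
210 .....ggggggg.gggggggggggg...........gggg
215 ..............gggggggggggg............gg
```

```bash
python3 -m handwheel '[{"x":0,"y":0.0001,"z":0.006,"wx":0,"wy":0,"wz":0},{"x":0,"y":0.0002,"z":0.012,"wx":0,"wy":0,"wz":0},{"x":0,"y":0.0003,"z":0.018,"wx":0,"wy":0,"wz":0},{"x":0,"y":0.0004,"z":0.024,"wx":0,"wy":0,"wz":0},{"x":0,"y":0.0005,"z":0.03,"wx":0,"wy":0,"wz":0},{"x":0,"y":0.0006,"z":0.034,"wx":0,"wy":0,"wz":0},{"x":0,"y":0.0006,"z":0.037,"wx":0,"wy":0,"wz":0},{"x":0,"y":0.0006,"z":0.037,"wx":0,"wy":0,"wz":0},{"x":0,"y":0.0006,"z":0.037,"wx":0,"wy":0,"wz":0}]'
python3 - <<'E'
from h import *
import cv2
s=ctrl.get_state();print(s["position"],s["ft_force"],s["torque"])
snap("pics/w7.png");s=ctrl.get_image("scene")["image"][:,:,::-1];cv2.imwrite("pics/s7.png",s)
c=np.zeros((600,800,3),np.uint8)
a=cv2.resize(cv2.imread("pics/w7.png")[130:290,260:380],None,fx=3.3,fy=3.3,interpolation=cv2.INTER_CUBIC);b=cv2.resize(s[120:225,215:290],None,fx=5.3,fy=5.3,interpolation=cv2.INTER_CUBIC)
c[:a.shape[0],:a.shape[1]]=a;c[:b.shape[0],400:400+b.shape[1]]=b
cv2.imwrite("pics/c7.png",c)
E
```

```text
time: 8.85
position: [0.4351, 0.2176, 0.1919]
tool_rot: [-0.683, -3.062, 0.027]
ft_force: [0.0, -0.4, -0.7]
grip_width: 0.22
grip_force: 35.0
[0.43506692 0.21755582 0.1919212 ] [ 0.03075023 -0.43222131 -0.67647951] [ 0.0205214  -0.05521215 -0.01419639]
8.85 [0.43506692 0.21755582 0.1919212 ] [-0.68288276 -3.06245392  0.02672908] 0.2201493463086763 [ 0.03075023 -0.43222131 -0.67647951]
```

View pics/c7.png

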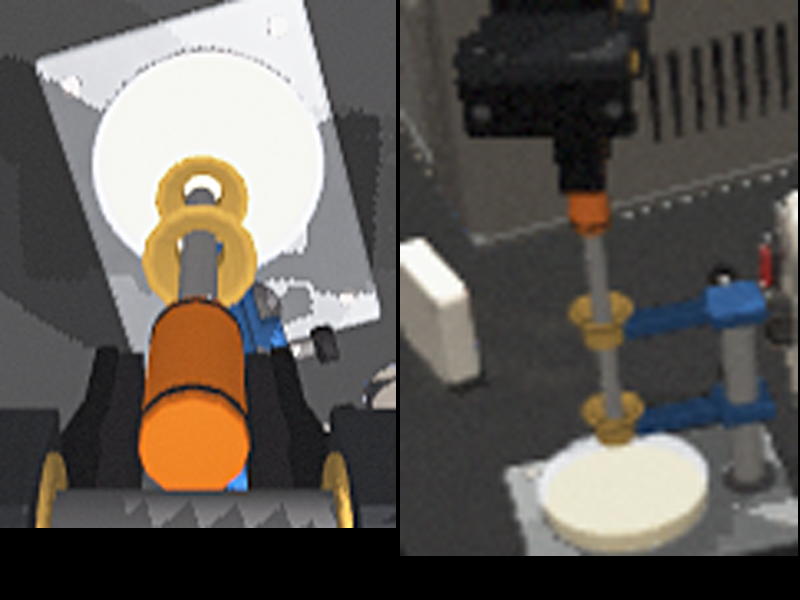

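The rod runs through the upper bushing and its tip, at left (201,193), sits centred in the lower funnel (201,197), free of force. Lower the last 28 mm.

```bash
python3 -m handwheel '[{"x":0,"y":0.0001,"z":0.005,"wx":0,"wy":0,"wz":0},{"x":0,"y":0.0002,"z":0.01,"wx":0,"wy":0,"wz":0},{"x":0,"y":0.0003,"z":0.015,"wx":0,"wy":0,"wz":0},{"x":0,"y":0.0004,"z":0.02,"wx":0,"wy":0,"wz":0},{"x":0,"y":0.0005,"z":0.025,"wx":0,"wy":0,"wz":0},{"x":0,"y":0.0005,"z":0.028,"wx":0,"wy":0,"wz":0},{"x":0,"y":0.0005,"z":0.028,"wx":0,"wy":0,"wz":0},{"x":0,"y":0.0005,"z":0.028,"wx":0,"wy":0,"wz":0},{"x":0,"y":0.0005,"z":0.028,"wx":0,"wy":0,"wz":0}]'
python3 - <<'E'
from h import *
import cv2
s=ctrl.get_state();print(s["position"],s["ft_force"],s["torque"])
s=ctrl.get_image("scene")["image"][:,:,::-1]
cv2.imwrite("pics/c8.png",cv2.resize(s[140:225,215:300],None,fx=7,fy=7,interpolation=cv2.INTER_CUBIC))
f=np.load("scene.npz")
for z in(.136,.056,.0415,.025):
    c=f["T"]@[.4348,.2176,z,1];q=f["K"]@c[:3]/c[2];print(z,((q[:2]-(215,140))*7).round(0))
E
```

```text
time: 9.7
position: [0.4352, 0.2177, 0.1642]
tool_rot: [-0.683, -3.063, 0.026]
ft_force: [-1.3, 1.1, -1.2]
grip_width: 0.22
grip_force: 35.0
[0.43524419 0.21766856 0.16415829] [-1.34356034  1.09076075 -1.16307046] [ 0.03866431 -0.02461947  0.03462355]
0.136 [266. 263.]
0.056 [286. 431.]
0.0415 [290. 460.]
0.025 [294. 493.]
```

View pics/c8.png

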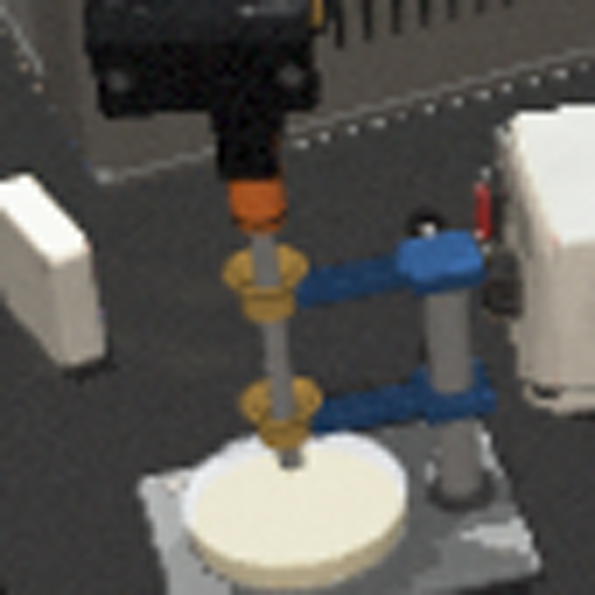

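The rod passes through both bushings. Its tip at (290,465) shows about 15 mm below the lower bushing, at z of roughly 0.041 and about 16 mm above the dish, as predicted at (290,460). Handing in.

```bash
python3 -c "
from bench import ctrl
print(ctrl.close_job())"
```

```text
the job is handed in; nothing more can be done
None
```

The job is handed in: the punch is gripped upright by its handle through both bushings, its tip about 15 mm below the lower one and about 16 mm above the dish, reached at 9.7 s with no contact force above about 2 N.

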